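# Lock the bayonet cap on the ink feed pot

## Task

Put the yellow bayonet cap on the blue ink feed pot: let its two pins drop through the notches in the steel collar, then turn it clockwise by its black handle until the ramps have drawn it fully down and it is tight against its stop, and let go. Feel for the notches and do it gently, without forcing the cap against the pot, and leave the jar, the tape roll and the squeegee where they are.

Things in the scene. Friction and masses are not known exactly. Their poses are not given: they have to be found in the camera images.
- cap_grip (a point): Centre of the black handle bar of the loose bayonet cap (0.18 to 0.31 kg; all sizes here in mm). Bar 110 long (along x), 18 wide, 20 high; z up. This point is 56 above the cap's underside. Below the bar: stem 22 in diameter, then a yellow flange 84 in diameter, its top 32 above the underside. The cap starts upright on the bench, at any yaw.
- cap: The same cap, origin under the centre of its foot, axes as cap_grip. Its plug is 56 in diameter from the foot up to the flange, the lowest 5.5 tapering down to 44.
- cap_pins (a point): On the cap's axis, level with its two steel pins, 10 above the foot. The pins are 8 wide and 8 high, flat below and round on top, and stick out along +x and -x to 38 from the axis, right under the two ends of the bar.
- pot_mouth (a point): Centre of the pot's mouth, level with the collar's flat top, 110 above the bench; z up. Collar 106 outside, bore 60 in diameter, with two opposite notches about 11.5 wide, open to the bore, for the pins. They lie roughly along the pot's +x and -x, but the collar may stand turned by up to 0.7 rad either way (not measured; a red dot beside each notch shows it). Pins resting on the collar: handle 160 above the bench.
- pot_pad (a point): Top of the black sprung rubber pad inside the pot when free, 28 in diameter, 15 below the collar's top. In the notches the cap drops until its foot rests on it (handle centre 151 above the bench). The spring gives 5 N at first and 0.9 N more per mm, up to 11 mm. Press the cap (about 6 N) to 148 or lower, where the pins clear the collar's underside, to start the turn.
- pot_home (a point): Where the handle's centre is when the cap is fully home, 143.5 above the bench. Turned clockwise seen from above, the pins slide under ramps that draw the cap from 148 (0.3 rad past the notches) to 143.5 (1.15 rad); a hard stop ends the turn at about 1.23 rad. Anticlockwise is blocked. The turn needs about 0.3 N m; friction keeps the cap where it is left.
- pot: The ink feed pot, bolted to the bench: blue body 104 in diameter on a dark base plate 132 in diameter, steel collar on top at 110. Origin on the bench under its axis, z up; a brass outlet low on its +x side.
- ink_jar: Bystander: closed orange ink jar, 68 in diameter, 85 high, standing; origin under its centre.
- tape_roll: Bystander: green tape roll, 96 in diameter, 25 high, lying flat; origin under its centre.
- squeegee: Bystander: squeegee lying flat, wooden grip 55 by 200 (along its y), 26 high, with a yellow blade reaching 55 to its -x; origin under the grip's centre.
There are look-alikes about, which are no part of the job. There is more than one size of the cap; the job needs the largest.

How it is judged:
On the way:
1. the cap's pins have dropped through the notches and the cap is pressed down onto the sprung pad (horizontal distance between cap_grip and pot_mouth below 0.008 m and z of cap_grip in the frame of pot_mouth below 0.0415 m), for 0.1 s.
At the end, for the whole second after the job is handed in: The cap is locked on the pot and let go: handle centre within 5 mm of the pot's axis and less than 34.5 mm above the collar top (home is 33.5 mm), upright within 0.06 rad, at rest (horizontal distance between cap_grip and pot_mouth below 0.005 m and z of cap_grip in the frame of pot_mouth below 0.0345 m and angle between cap_grip's own z axis and vertical below 0.06 rad and linear speed of cap below 0.01 m/s); the robot touches nothing.
It fails at once if the cap is pressed or twisted against the pot with more than 50 N (contact force between cap and pot above 50 N).
It fails at once if a bystander is moved more than 15 mm (distance of any of ink_jar, tape_roll, squeegee from where it was at the start of the episode above 0.015 m).
It also fails if it takes over 70 s, if anything falls off the work surface, if the arm or the gripper's body presses on something with over 40 N, if the wrist force passes 120 N, or if a joint passes its speed limit or range.

## Robot

A 7-joint arm with a two-finger parallel gripper is mounted at the origin on the work surface. World frame = base frame: x ahead of the robot, y to its left, z up, the work surface at z = 0. Lengths are in m, angles in rad, forces in N, time in s.
With the tool pointing down it reaches from about 0.425 to 0.8 m from the base axis. Payload 8.3 kg.
Tool frame: the origin (TCP) lies between the finger pads; the fingertips stand ctrl.tips_ahead ahead of it and the grasp point (between the pads) is the TCP (ctrl.tips_ahead is the distance from the TCP to the fingertips, in m); z points along the fingers, y is the direction in which the jaws open and shut (so a half turn about z gives the same grasp; the last joint's range is limited). The gripper opens to 85 mm and grips with 20 to 120 N. Pads are 22 mm wide; open, the fingers measure 114 mm over their backs; the gripper's body (76 mm by 85 mm) begins 54 mm behind the grasp point. The pads swing forward as they close: fully open they stand 13 mm farther back than shut.
Start: joints at [-1.197, 0.383, 0.016, 1.37, -0.006, 1.388, -0.046], TCP at [0.264, 0.566, 0.25] pointing down, gripper open.
Joint ranges: [-2.95, 2.95], [-0.25, 2.06], [-1.52, 1.56], [0.18, 2.33], [-1.44, 4.58], [0.02, 2.06], [-3.01, 3.01]. Speed limits (rad/s): [2.39, 2.39, 3.01, 3.01, 3.14, 3.14, 3.14].

## Interface

Orientations are given as [roll, pitch, yaw] about the fixed x, y, z axes, in that order (R = Rz(yaw) Ry(pitch) Rx(roll)).
In Python, from bench import ctrl gives the robot as it stands.
- The arm moves only by the tool play_rows, never from a script. Its argument "increments" is a list of rows, each an object of numbers: "tx", "ty", "tz": the shift along the tool's x, y, z in mm; "yaw": the turn about the tool's z in degrees. A call has 1 to 10 rows; each row is the pose to reach, as a shift and turn from the pose commanded when the call began, along the tool's axes at that moment; what a row does not reach only later rows make up. A row lasts 1/12 s, in which the tool goes at most 41.7 mm and 7.16 degrees, less where a joint would pass 70% of its speed; a pose out of reach is approached as far as the arm can. A call with a gripper value outside its range is refused whole. "fingers" is the opening, from 0 (shut) to 1 (fully open), set as the call begins (left out, the last holds). The fingers move at their own pace and stop on an object; "newtons" is the grip in N (left out, the last holds). Time passes only in rows, so rows that repeat a pose let the fingers close. It gives the time, the measured TCP pose, the force and the opening at its end, in the units of the state.
- ctrl.read_state(): the state, without advancing time (a new reading comes with each control period).
- ctrl.get_image(name): name is "scene" or "side" or "wrist"; returns the picture (400x640x3 uint8, red, green, blue); there is no depth.
- ctrl.get_calibration(name): a dict with "intrinsics" (3x3 intrinsics, pixels), "R" (3x3) and "t" (3): a world point X has camera coordinates R X + t. Camera axes: x right, y down, z forward; pixel columns grow to the right and rows downward; lengths in m; the calibration is good to about 2 mm. A picture is of the moment at which its call begins: read the wrist's pose just before it. get_calibration takes no time and is no camera call; for the wrist camera it gives the pose at the moment of the call.
- ctrl.finish_job(): hands the job in, once; it reports no verdict.
The state is a dict: "t": time; "joints": joint angles; "joint_vel": joint speeds; "joint_torque": joint torques, N m; "position": TCP position; "tcp_rot": TCP orientation; "force": force on the tool from outside, world axes, zero at the start; "torque": the same for the moment, N m; "width": finger opening in m.
Only numpy, scipy, OpenCV 4.12 (cv2) and the standard library are available. Lean on these libraries where they do the work, as an engineer would, in place of code of your own. Each camera call takes 0.05 s, during which the arm holds its last target.

## Working session

There is one attempt and no reset: what is moved stays moved. The work goes in short steps, Python scripts to look and compute and a tool call to move; the robot and the scene stay as the last step left them, time stands still between calls to the robot, and variables do not carry over. Pictures are saved under pics/ and viewed, and the job is handed in when it is done.

Besides the shell and the picture viewer there is one more tool, called after "Emit:" as a command line: name --argument value ..., lists and objects as JSON in quotes. play_rows: Moves the arm, as the interface text tells. Its arguments: {"type":"object","properties":{"increments":{"type":"array"},"fingers":{"type":"number"},"newtons":{"type":"number"}},"required":["increments"]}

```bash
mkdir -p pics; ls
python3 - <<'E'
from bench import ctrl
import cv2
print(ctrl.read_state(), ctrl.tips_ahead)
for n in ("scene","side","wrist"):
    c=ctrl.get_calibration(n); print(n,c)
    cv2.imwrite(f"pics/{n}0.png",ctrl.get_image(n)[:,:,::-1])
E
```

```text
pics
{'t': 0.0, 'joints': array([-1.1968873 ,  0.38424013,  0.01639045,  1.37116726, -0.00625449,
        1.38818361, -0.04647763]), 'joint_vel': array([ 2.04902284e-05,  3.25391201e-04,  4.92057634e-04,  4.16467023e-05,
       -8.80482214e-04,  3.40540642e-04, -1.00001634e-03]), 'joint_torque': array([ 5.33705734e-04, -6.27593207e+01,  8.44443273e-01, -3.71820045e+01,
        1.65434601e-02,  1.39157780e-02, -1.97796356e-05]), 'position': array([0.26419933, 0.56590037, 0.24927181]), 'tcp_rot': array([-3.13964642e+00,  8.60473548e-05,  2.70486276e+00]), 'force': array([ 0.5810503 , -0.30456655,  0.90511805]), 'torque': array([-0.027784  , -0.02873722,  0.05997021]), 'width': 0.08547142050789536} 0.019
scene {'intrinsics': array([[435.21073893,   0.        , 316.22761091],
       [  0.        , 435.21073893, 204.67599178],
       [  0.        ,   0.        ,   1.        ]]), 'R': array([[-0.48891842,  0.87215622,  0.01738697],
       [ 0.68480154,  0.39608444, -0.61168944],
       [-0.54037546, -0.28715961, -0.7909069 ]]), 't': array([ 0.28881877, -0.31537609,  1.23943549])}
side {'intrinsics': array([[407.76718616,   0.        , 317.19286514],
       [  0.        , 407.76718616, 193.08430408],
       [  0.        ,   0.        ,   1.        ]]), 'R': array([[-0.98848968, -0.15118136, -0.00568677],
       [-0.08548078,  0.58913475, -0.80350064],
       [ 0.12482459, -0.79376598, -0.59527673]]), 't': array([0.55352146, 0.14129576, 0.7514983 ])}
wrist {'intrinsics': array([[317.28469881,   0.        , 317.13130819],
       [  0.        , 317.28469881, 193.45319943],
       [  0.        ,   0.        ,   1.        ]]), 'R': array([[ 0.42321338,  0.9060282 , -0.00182498],
       [ 0.8645642 , -0.40324117,  0.29987549],
       [ 0.27095974, -0.12848913, -0.9539766 ]]), 't': array([-0.62447539, -0.03882336,  0.38048206])}
```

View pics/scene0.png

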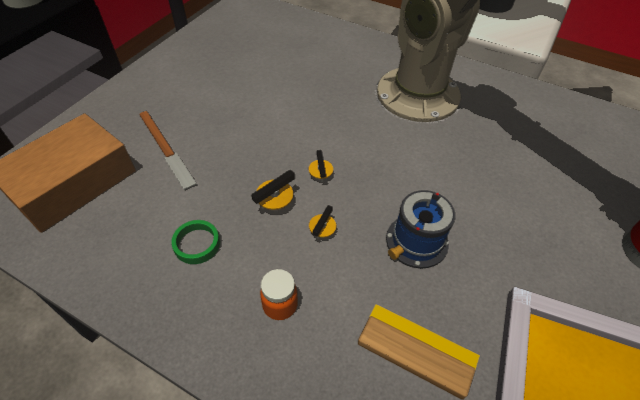

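View pics/side0.png

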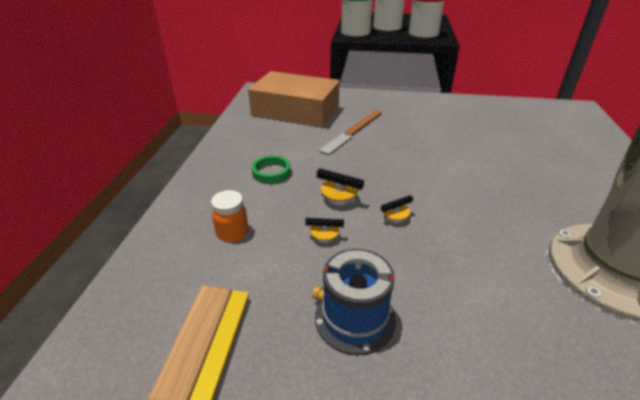

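View pics/wrist0.png

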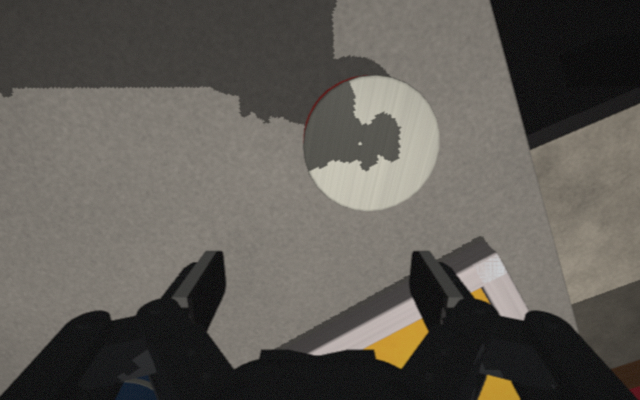

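Cap candidates in the scene picture are yellow caps at (273,190), (321,168) and (322,225). The first is clearly the largest. The only pot is at (424,220). Next is a closer look.

Run:
```python
import cv2
s=cv2.imread("pics/scene0.png"); d=cv2.imread("pics/side0.png")
def crop(im,x,y,w,h,k,n): cv2.imwrite(n,cv2.resize(im[y:y+h,x:x+w],None,fx=k,fy=k,interpolation=cv2.INTER_CUBIC))
crop(s,240,140,110,110,5,"pics/c_s.png")
crop(s,380,180,80,90,6,"pics/p_s.png")
crop(d,300,160,80,60,8,"pics/c_d.png")
crop(d,310,245,100,110,5,"pics/p_d.png")
```

```text
(no output)
```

View pics/c_s.png

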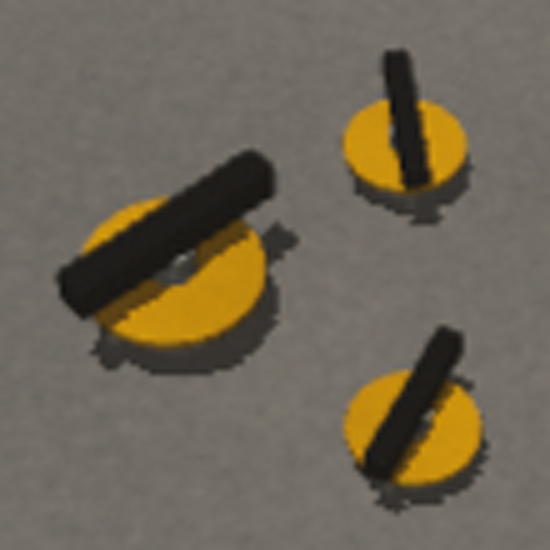

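View pics/p_s.png

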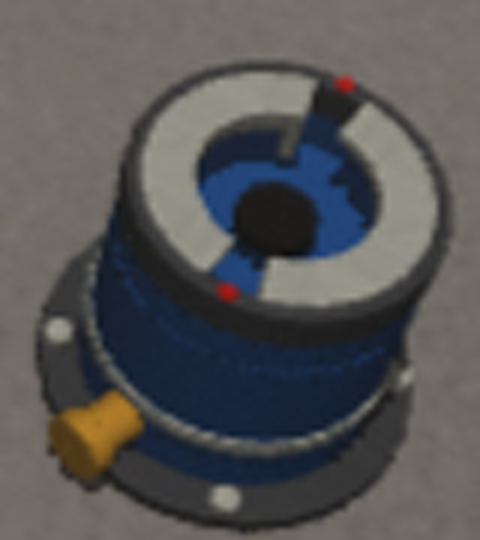

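View pics/c_d.png

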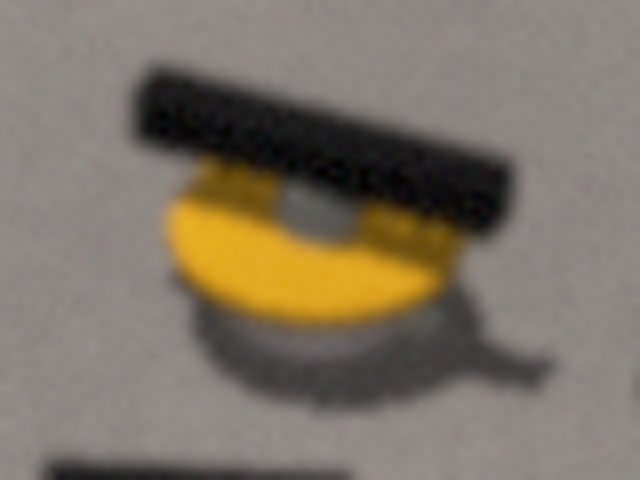

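View pics/p_d.png

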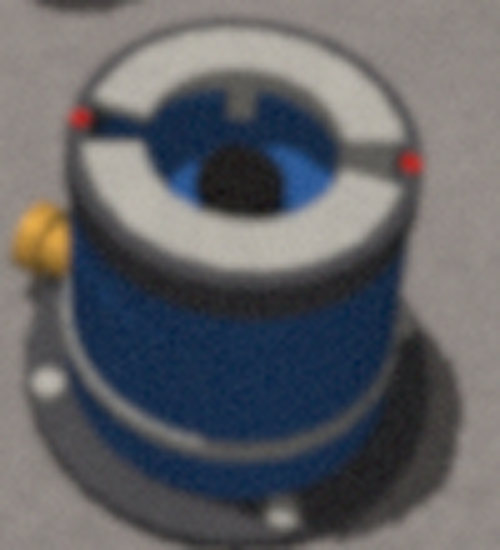

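```bash
cat > h.py <<'E'
import numpy as np, cv2
from bench import ctrl
def proj(n,X,c=None):
    c=c or ctrl.get_calibration(n); Y=np.atleast_2d(X)@c["R"].T+c["t"]; p=Y@c["intrinsics"].T
    return p[:,:2]/p[:,2:]
def ray(n,px,z,c=None):
    c=c or ctrl.get_calibration(n); R=c["R"]; o=-R.T@c["t"]
    d=R.T@np.linalg.solve(c["intrinsics"],[px[0],px[1],1]); return o+d*(z-o[2])/d[2]
E
cat > m.py <<'E'
from h import *
from scipy.optimize import minimize
for n,a,b in(("scene",(437.1,193.8),(417.6,228.4)),("side",(325.6,268.2),(391.6,277))):
    A,B=ray(n,a,.11),ray(n,b,.11); d=A-B; print(n,"pot",(A+B)/2,np.linalg.norm(d),np.degrees(np.arctan2(d[1],d[0])))
M={}
for n,(x,y,w,h) in dict(scene=(248,166,50,42),side=(312,164,55,28)).items():
    im=cv2.imread(f"pics/{n}0.png"); m=np.zeros(im.shape[:2]); 
    m[y:y+h,x:x+w]=(im[y:y+h,x:x+w].max(2)<48); M[n]=m; print(n,m.sum())
C={n:ctrl.get_calibration(n) for n in M}
def mask(n,p):
    x,y,t=p; c,s=np.cos(t),np.sin(t)
    P=[[x+c*i-s*j,y+s*i+c*j,k] for i in(-.055,.055) for j in(-.009,.009) for k in(.046,.066)]
    q=proj(n,np.array(P),C[n]); hl=cv2.convexHull(((q+.0)*256).round().astype(np.int32))
    big=np.zeros((1600,2560),np.uint8); hh=cv2.convexHull((((q+.5)*4-.5)*256).round().astype(np.int32))
    cv2.fillConvexPoly(big,hh,1,shift=8); return cv2.resize(big.astype(np.float32),(640,400),interpolation=cv2.INTER_AREA)
for sel in(["scene"],["side"],["scene","side"]):
    f=lambda p:sum(np.abs(mask(n,p)-M[n]).sum() for n in sel)
    best=None
    for t in np.arange(0,np.pi,np.pi/12):
        x0=ray("scene",(272.9,186.3),.056)[:2]
        r=minimize(f,[*x0,t],method="Nelder-Mead",options=dict(initial_simplex=[[*x0,t],[x0[0]+.01,x0[1],t],[x0[0],x0[1]+.01,t],[*x0,t+.2]]))
        if best is None or r.fun<best.fun: best=r
    print(sel,best.x,np.degrees(best.x[2]),best.fun)
E
python3 m.py
```

```text
scene pot [0.47171666 0.17943862 0.11      ] 0.09907148809423096 178.06848163329437
side pot [0.47070891 0.17808309 0.11      ] 0.09781851005546156 -1.7994201605602724
scene 487.0
side 375.0
['scene'] [ 0.53220361 -0.1406453   2.86718122] 164.2773831947136 112.625
['side'] [ 0.53260687 -0.1413468   2.6569719 ] 152.23327626381646 219.3125
['scene', 'side'] [ 0.53231526 -0.14173227 -0.30175455] -17.289262329857284 356.4375
```

```bash
cat >> h.py <<'E'
from scipy.spatial.transform import Rotation as Ro
def tool(s=None):
    s=s or ctrl.read_state(); return Ro.from_euler("xyz",s["tcp_rot"]).as_matrix(),np.array(s["position"])
def delta(X,yawdeg):
    s=ctrl.read_state(); R,p=tool(s); d=R.T@(np.array(X)-p)*1000
    dy=(yawdeg-np.degrees(s["tcp_rot"][2])+180)%360-180
    print("t",round(s["t"],2),"tx,ty,tz",d.round(1),"tool yaw",round(-dy,1))
E
python3 - <<'E'
from h import *
R,p=tool(); c=ctrl.get_calibration("wrist"); o=-c["R"].T@c["t"]
print("cam in tool",R.T@(o-p)*1000, "axes",(c["R"]@R).round(3)); print(proj("wrist",p),proj("wrist",p+[0,0,-.019]))
delta([.532,-.141,.25],164); delta([.42,-.10,.25],164)
E
```

```text
cam in tool [  76.87472192    0.375805   -124.06820914] axes [[-0.     1.     0.   ]
 [-0.954 -0.    -0.3  ]
 [-0.3   -0.     0.954]]
[[316.35688229 274.5155813 ]] [[316.50430809 253.97491756]]
t 0.15 tx,ty,tz [-5.417e+02 -5.274e+02  3.000e-01] tool yaw -9.0
t 0.15 tx,ty,tz [-4.229e+02 -5.376e+02  3.000e-01] tool yaw -9.0
```

Emit:
play_rows --increments '[{"tx": -270,"ty": -264,"tz": 0,"yaw": -5},{"tx": -270,"ty": -264,"tz": 0,"yaw": -5},{"tx": -270,"ty": -264,"tz": 0,"yaw": -5},{"tx": -270,"ty": -264,"tz": 0,"yaw": -5},{"tx": -270,"ty": -264,"tz": 0,"yaw": -5},{"tx": -270,"ty": -264,"tz": 0,"yaw": -5},{"tx": -270,"ty": -264,"tz": 0,"yaw": -5},{"tx": -270,"ty": -264,"tz": 0,"yaw": -5},{"tx": -270,"ty": -264,"tz": 0,"yaw": -5},{"tx": -270,"ty": -264,"tz": 0,"yaw": -5}]' --fingers 1

```text
t: 0.98
position: [0.4003, 0.2048, 0.2506]
tcp_rot: [-3.141, 0.002, 2.781]
force: [0.2, 0.6, 0.0]
width: 0.0855
```

Run:
```python
from h import *
delta([.532,-.141,.23],164)
```

```text
t 0.98 tx,ty,tz [-245.2 -277.1   21.3] tool yaw -4.6
```

Run:
```python
from h import *
import json
c=ctrl.get_calibration("wrist"); cv2.imwrite("pics/w1.png",ctrl.get_image("wrist")[:,:,::-1])
json.dump({k:np.array(v).tolist() for k,v in c.items()},open("w1.json","w"))
```

```text
(no output)
```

View pics/w1.png

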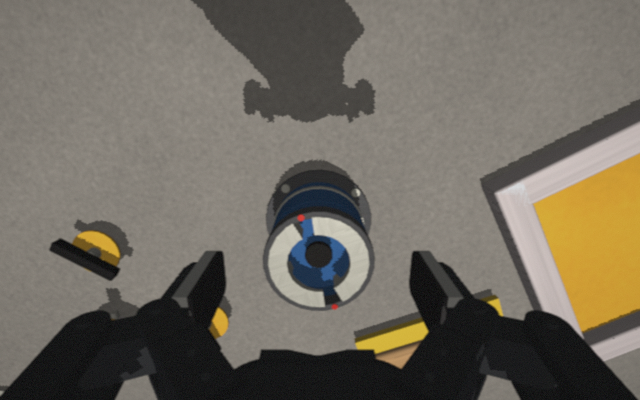

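Emit:
play_rows --increments '[{"tx": -245,"ty": -277,"tz": 21,"yaw": -4.6},{"tx": -245,"ty": -277,"tz": 21,"yaw": -4.6},{"tx": -245,"ty": -277,"tz": 21,"yaw": -4.6},{"tx": -245,"ty": -277,"tz": 21,"yaw": -4.6},{"tx": -245,"ty": -277,"tz": 21,"yaw": -4.6},{"tx": -245,"ty": -277,"tz": 21,"yaw": -4.6},{"tx": -245,"ty": -277,"tz": 21,"yaw": -4.6},{"tx": -245,"ty": -277,"tz": 21,"yaw": -4.6},{"tx": -245,"ty": -277,"tz": 21,"yaw": -4.6},{"tx": -245,"ty": -277,"tz": 21,"yaw": -4.6}]'

```text
t: 1.87
position: [0.5331, -0.1385, 0.2285]
tcp_rot: [-3.137, 0.0, 2.864]
force: [-2.4, -0.4, -0.2]
width: 0.0853
```

Emit:
play_rows --increments '[{"tx": 0},{"tx": 0},{"tx": 0},{"tx": 0}]'

```text
$.increments[0]: bad value
```

Run:
```python
from h import *
import json
c=ctrl.get_calibration("wrist"); cv2.imwrite("pics/w2.png",ctrl.get_image("wrist")[:,:,::-1])
json.dump({k:np.array(v).tolist() for k,v in c.items()},open("w2.json","w"))
delta([.532,-.141,.23],164)
```

```text
t 1.92 tx,ty,tz [-0.9 -6.  -1.5] tool yaw 0.2
```

View pics/w2.png

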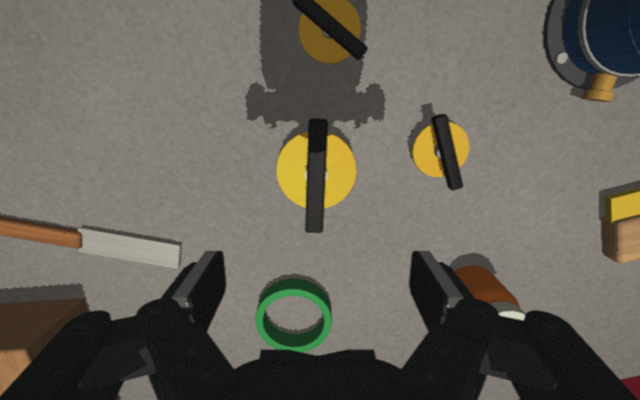

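Run:
```python
import cv2
for n,x,y,w,h,k in (("w2",265,105,105,135,4),("w1",255,205,130,115,5)):
    im=cv2.imread(f"pics/{n}.png"); cv2.imwrite(f"pics/{n}c.png",cv2.resize(im[y:y+h,x:x+w],None,fx=k,fy=k,interpolation=cv2.INTER_CUBIC))
```

```text
(no output)
```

View pics/w2c.png

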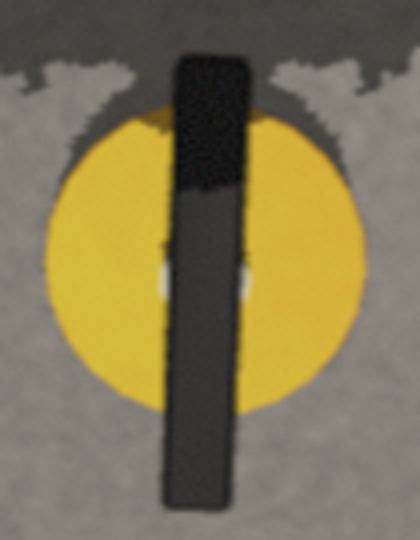

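View pics/w1c.png

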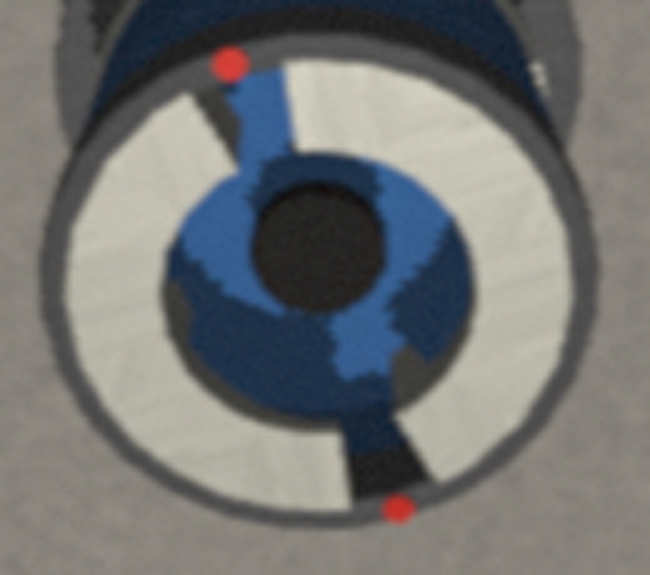

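Run:
```python
from h import *
import json
def g(n,P,z,off,k):
    c={a:np.array(b) for a,b in json.load(open(n+".json")).items()}
    return [ray("wrist",((u+.5)/k-.5+off[0],(v+.5)/k-.5+off[1]),z,c) for u,v in P]
def rep(l,A,B): d=A-B; print(l,(A+B)[:2]/2,np.linalg.norm(d),np.degrees(np.arctan2(d[1],d[0])))
rep("bar ends",*g("w2",[(212,55),(197,509)],.066,(265,105),4))
rep("bar L edge",*g("w2",[(176,65),(165,500)],.066,(265,105),4))
rep("bar R edge",*g("w2",[(249,65),(232,500)],.066,(265,105),4))
rep("flange LR",*g("w2",[(45,258),(366,258)],.032,(265,105),4))
o=(255,205)
rep("dots",*g("w1",[(230,65),(399,509)],.11,o,5))
rep("notch outer",*g("w1",[(238,80),(392,496)],.11,o,5))
rep("notch bore",*g("w1",[(267,160),(367,420)],.11,o,5))
for l,P in(("bore",[(163,285),(475,290),(295,150),(340,430),(240,170),(395,410)]),("rim",[(42,280),(597,275),(290,525),(150,475),(500,470),(72,160),(570,160)])):
    Q=np.array(g("w1",P,.11,o,5))[:,:2]; A=np.c_[2*Q,np.ones(len(Q))]; s=np.linalg.lstsq(A,(Q**2).sum(1),rcond=None)[0]; print(l,s[:2],np.sqrt(s[2]+s[0]**2+s[1]**2))
delta([.532,-.141,.23],164)
```

```text
bar ends [ 0.53113184 -0.13972917] 0.10908954793813211 162.18879982211087
bar L edge [ 0.52885429 -0.14729565] 0.10453832248095361 162.15923638554196
bar R edge [ 0.5332971 -0.1316263] 0.1045002905248846 162.34101008974457
flange LR [ 0.5303503  -0.13946827] 0.08300776720038704 -105.83814161107789
dots [0.47206224 0.17913148] 0.09923773877936366 178.0407350220799
notch outer [0.47200048 0.17913768] 0.09273612405558147 177.56376040828897
notch bore [0.47127842 0.17940285] 0.05816796287421877 178.23569631403012
bore [0.47135303 0.17944769] 0.029518623606612563
rim [0.4707987  0.17997605] 0.05253664312915335
t 1.92 tx,ty,tz [-0.9 -6.  -1.5] tool yaw 0.2
```

Run:
```python
from h import *
delta([.531,-.1395,.10],162.2)
```

```text
t 1.92 tx,ty,tz [  0.4  -4.5 128.5] tool yaw 2.0
```

Emit:
play_rows --increments '[{"tx": 1,"ty": 1,"tz": 40,"yaw": 2},{"tx": 1,"ty": 1,"tz": 75,"yaw": 2},{"tx": 1,"ty": 1,"tz": 105,"yaw": 2},{"tx": 1,"ty": 1,"tz": 125,"yaw": 2},{"tx": 1,"ty": 1,"tz": 130,"yaw": 2},{"tx": 1,"ty": 1,"tz": 130,"yaw": 2},{"tx": 1,"ty": 1,"tz": 130,"yaw": 2}]'

```text
t: 2.5
position: [0.5327, -0.1293, 0.1002]
tcp_rot: [3.141, 0.001, 2.839]
force: [0.0, -0.6, 0.9]
width: 0.0853
```

Run:
```python
from h import *
delta([.531,-.1395,.058],162.2)
c=ctrl.get_calibration("wrist"); cv2.imwrite("pics/w3.png",ctrl.get_image("wrist")[:,:,::-1])
c=ctrl.get_calibration("scene"); cv2.imwrite("pics/s3.png",ctrl.get_image("scene")[:,:,::-1])
delta([.531,-.1395,.058],162.2)
```

```text
t 2.5 tx,ty,tz [ -1.4 -10.3  42.2] tool yaw 0.4
t 2.6 tx,ty,tz [ -0.6 -10.   43.1] tool yaw 0.4
```

View pics/w3.png

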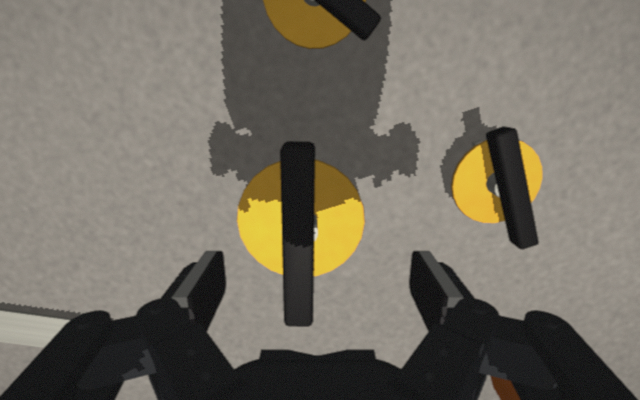

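Emit:
play_rows --increments '[{"tx": -1,"ty": -10,"tz": 0,"yaw": 0.4},{"tx": -1,"ty": -10,"tz": 15,"yaw": 0.4},{"tx": -1,"ty": -10,"tz": 30,"yaw": 0.4},{"tx": -1,"ty": -10,"tz": 42,"yaw": 0.4},{"tx": -1,"ty": -10,"tz": 42,"yaw": 0.4},{"tx": -1,"ty": -10,"tz": 42,"yaw": 0.4}]'

```text
t: 3.1
position: [0.5297, -0.1402, 0.0573]
tcp_rot: [-3.141, -0.001, 2.83]
force: [-0.5, 0.0, -0.1]
width: 0.0856
```

Run:
```python
from h import *
delta([.531,-.1395,.058],162.2)
c=ctrl.get_calibration("wrist"); cv2.imwrite("pics/w4.png",ctrl.get_image("wrist")[:,:,::-1])
```

```text
t 3.1 tx,ty,tz [-1.   1.1 -0.7] tool yaw -0.1
```

View pics/w4.png

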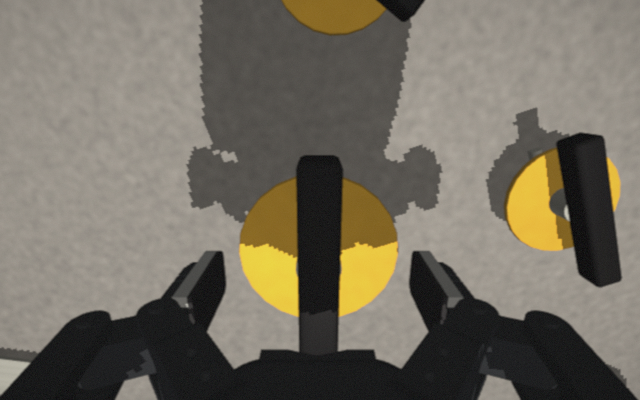

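Emit:
play_rows --increments '[{"tx": -1,"ty": 0.5},{"tx": -1,"ty": 0.5},{"tx": -1,"ty": 0.5},{"tx": -1,"ty": 0.5},{"tx": -1,"ty": 0.5},{"tx": -1,"ty": 0.5},{"tx": -1,"ty": 0.5}]' --fingers 0 --newtons 70

```text
$.increments[0]: bad value
```

Run:
```python
from h import *
s=ctrl.read_state(); print(s["position"],s["width"],s["force"],s["torque"],np.degrees(s["tcp_rot"]))
```

```text
[ 0.53018906 -0.14027881  0.05787877] 0.08535774122147093 [ 0.33313632 -0.39137025 -0.09438033] [0.05981704 0.01493926 0.02674796] [-1.79991636e+02  2.59640582e-02  1.62156720e+02]
```

All four keys are needed in every row.

Emit:
play_rows --increments '[{"tx": -1,"ty": 0.5,"tz": 0,"yaw": 0},{"tx": -1,"ty": 0.5,"tz": 0,"yaw": 0},{"tx": -1,"ty": 0.5,"tz": 0,"yaw": 0},{"tx": -1,"ty": 0.5,"tz": 0,"yaw": 0},{"tx": -1,"ty": 0.5,"tz": 0,"yaw": 0},{"tx": -1,"ty": 0.5,"tz": 0,"yaw": 0},{"tx": -1,"ty": 0.5,"tz": 0,"yaw": 0},{"tx": -1,"ty": 0.5,"tz": 0,"yaw": 0}]' --fingers 0 --newtons 70

```text
t: 3.82
position: [0.5312, -0.1399, 0.0577]
tcp_rot: [3.142, 0.0, 2.83]
force: [-1.4, -0.8, 6.1]
width: 0.0181
```

Run:
```python
from h import *
s=ctrl.read_state(); print(s["position"],s["width"],s["force"],s["torque"],np.degrees(s["tcp_rot"]))
```

```text
[ 0.53116931 -0.13993164  0.05774602] 0.0181318902571448 [-1.44515491 -0.83454973  6.05585481] [-0.01804946  0.36872649  0.01487933] [1.79997341e+02 2.63487598e-02 1.62164133e+02]
```

Emit:
play_rows --increments '[{"tx": 0,"ty": 0,"tz": -10,"yaw": 0},{"tx": 0,"ty": 0,"tz": -25,"yaw": 0},{"tx": 0,"ty": 0,"tz": -50,"yaw": 0},{"tx": 0,"ty": 0,"tz": -80,"yaw": 0},{"tx": 0,"ty": 0,"tz": -110,"yaw": 0},{"tx": 0,"ty": 0,"tz": -140,"yaw": 0},{"tx": 0,"ty": 0,"tz": -155,"yaw": 0},{"tx": 0,"ty": 0,"tz": -160,"yaw": 0},{"tx": 0,"ty": 0,"tz": -160,"yaw": 0}]'

```text
t: 4.57
position: [0.5315, -0.1398, 0.2185]
tcp_rot: [3.141, 0.002, 2.83]
force: [0.4, 0.4, -3.4]
width: 0.0184
```

Run:
```python
from h import *
s=ctrl.read_state(); print(s["position"],s["width"],s["force"],s["torque"],np.degrees(s["tcp_rot"]))
cv2.imwrite("pics/w5.png",ctrl.get_image("wrist")[:,:,::-1])
delta([.4715,.1792,.218],178)
```

```text
[ 0.5314538  -0.13977611  0.21846414] 0.01842112369841374 [ 0.39915009  0.38192424 -3.35062919] [-0.02110841  0.04908424 -0.03068897] [1.79959758e+02 1.11568137e-01 1.62175517e+02]
t 4.62 tx,ty,tz [154.  285.3  -1. ] tool yaw -15.8
```

View pics/w5.png

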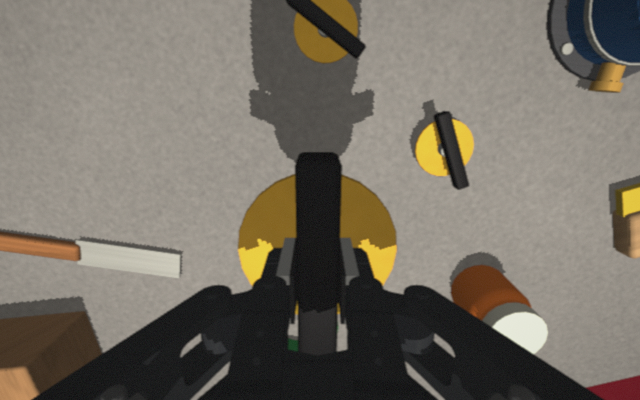

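Emit:
play_rows --increments '[{"tx": 8,"ty": 15,"tz": 0,"yaw": -1},{"tx": 25,"ty": 45,"tz": 0,"yaw": -3},{"tx": 42,"ty": 77,"tz": 0,"yaw": -5},{"tx": 60,"ty": 110,"tz": 0,"yaw": -7},{"tx": 77,"ty": 143,"tz": 0,"yaw": -9},{"tx": 95,"ty": 176,"tz": 0,"yaw": -11},{"tx": 113,"ty": 209,"tz": 0,"yaw": -13},{"tx": 130,"ty": 242,"tz": 0,"yaw": -15},{"tx": 146,"ty": 270,"tz": 0,"yaw": -15.8},{"tx": 154,"ty": 285,"tz": 0,"yaw": -15.8}]'

```text
t: 5.45
position: [0.4688, 0.1834, 0.2149]
tcp_rot: [-3.141, -0.004, 3.113]
force: [0.6, 1.1, -3.2]
width: 0.0183
```

Emit:
play_rows --increments '[{"tx": 0,"ty": 0,"tz": 0,"yaw": 0},{"tx": 0,"ty": 0,"tz": 0,"yaw": 0},{"tx": 0,"ty": 0,"tz": 0,"yaw": 0}]'

```text
t: 5.7
position: [0.4712, 0.1775, 0.2158]
tcp_rot: [-3.14, -0.002, 3.105]
force: [-0.4, -0.6, -2.1]
width: 0.0184
```

```bash
python3 - <<'E'
from h import *
s=ctrl.read_state(); print(s["position"],s["width"],s["force"],s["torque"],np.degrees(s["tcp_rot"]))
for n in("wrist","scene","side"): cv2.imwrite(f"pics/{n}6.png",ctrl.get_image(n)[:,:,::-1])
delta([.4715,.1792,.175],178)
E
python3 - <<'E'
import cv2
for n,x,y,w,h,k in (("scene6",360,100,140,170,3.5),("side6",260,150,180,200,3)):
    im=cv2.imread(f"pics/{n}.png"); cv2.imwrite(f"pics/{n}c.png",cv2.resize(im[y:y+h,x:x+w],None,fx=k,fy=k,interpolation=cv2.INTER_CUBIC))
E
```

```text
[0.47123721 0.17751258 0.21582627] 0.018351745075904542 [-0.38896402 -0.63900573 -2.07924593] [-0.02389323  0.00024419 -0.05289336] [-1.79885015e+02 -1.23795593e-01  1.77919504e+02]
t 5.85 tx,ty,tz [ 0.4  2.  41.8] tool yaw -0.2
```

View pics/scene6c.png

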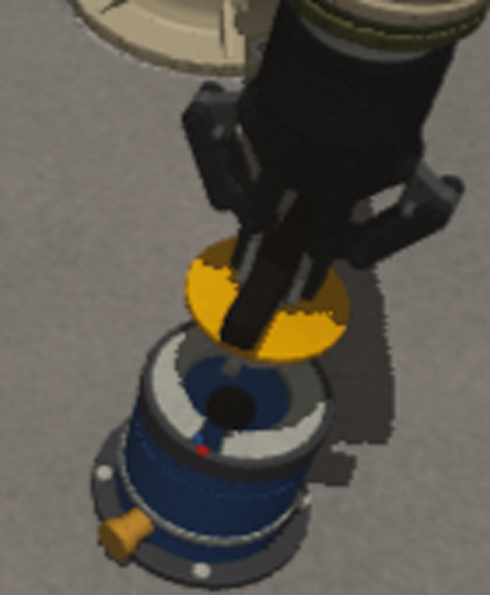

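View pics/side6c.png

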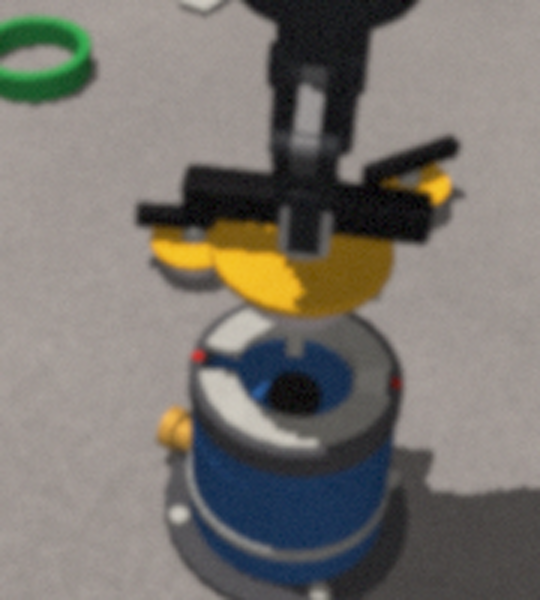

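Emit:
play_rows --increments '[{"tx": 0,"ty": 0,"tz": 12,"yaw": 0},{"tx": 0,"ty": 0,"tz": 26,"yaw": 0},{"tx": 0,"ty": 0,"tz": 37,"yaw": 0},{"tx": 0,"ty": 0,"tz": 42,"yaw": 0},{"tx": 0,"ty": 0,"tz": 42,"yaw": 0},{"tx": 0,"ty": 0,"tz": 42,"yaw": 0},{"tx": 0,"ty": 0,"tz": 42,"yaw": 0},{"tx": 0,"ty": 0,"tz": 42,"yaw": 0}]'

```text
t: 6.52
position: [0.4721, 0.1789, 0.176]
tcp_rot: [3.141, 0.001, 3.106]
force: [-0.1, -0.1, -2.4]
width: 0.0183
```

```bash
python3 - <<'E'
from h import *
s=ctrl.read_state(); print(s["position"],s["width"],s["force"],s["torque"],np.degrees(s["tcp_rot"]))
for n in("wrist","scene","side"): cv2.imwrite(f"pics/{n}7.png",ctrl.get_image(n)[:,:,::-1])
delta([.4715,.1792,.165],178)
for n in("scene","side"): print(n,proj(n,[[.4715,.1792,.1725-.024-.002],[.4715,.1792,.1725-.002],[.4715,.1792,.11]]))
E
python3 - <<'E'
import cv2
for n,x,y,w,h,k in (("scene7",370,140,110,120,4.5),("side7",280,200,150,150,4)):
    im=cv2.imread(f"pics/{n}.png"); cv2.imwrite(f"pics/{n}c.png",cv2.resize(im[y:y+h,x:x+w],None,fx=k,fy=k,interpolation=cv2.INTER_CUBIC))
E
```

```text
[0.4721414  0.17890814 0.17603713] 0.018330738083177752 [-0.08737476 -0.0648553  -2.37393433] [-0.00937908  0.02238922  0.00730134] [1.79963264e+02 6.09405285e-02 1.77972460e+02]
t 6.67 tx,ty,tz [ 0.4  0.3 10.7] tool yaw -0.0
scene [[431.84658388 198.75139528]
 [434.82308586 190.60750643]
 [427.57579737 210.43652463]]
side [[358.97586855 255.45417819]
 [359.93116484 243.14895184]
 [357.60984684 273.04998239]]
```

View pics/scene7c.png

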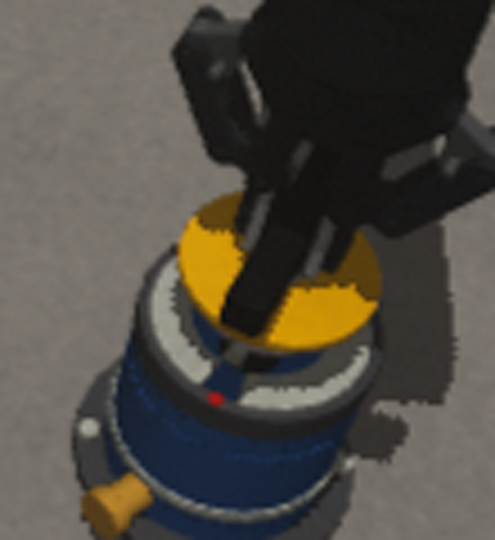

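View pics/side7c.png

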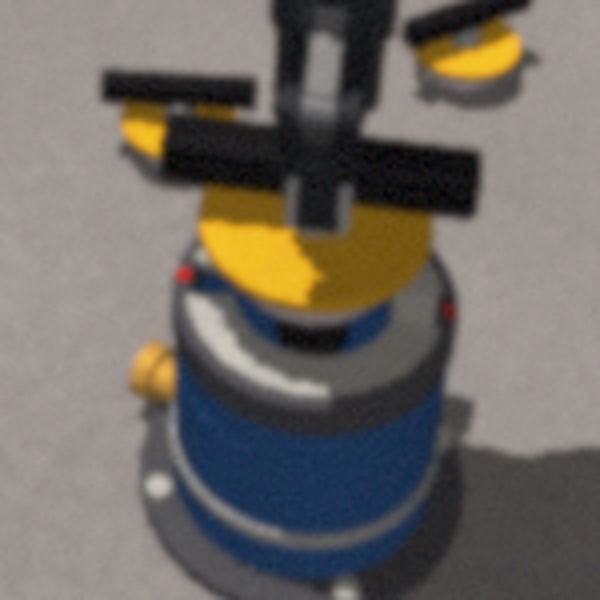

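Emit:
play_rows --increments '[{"tx": 0,"ty": 0,"tz": 3,"yaw": 0},{"tx": 0,"ty": 0,"tz": 6,"yaw": 0},{"tx": 0,"ty": 0,"tz": 9,"yaw": 0},{"tx": 0,"ty": 0,"tz": 11,"yaw": 0},{"tx": 0,"ty": 0,"tz": 12,"yaw": 0},{"tx": 0,"ty": 0,"tz": 12,"yaw": 0}]'

```text
t: 7.17
position: [0.4715, 0.1787, 0.1629]
tcp_rot: [-3.141, -0.001, 3.106]
force: [-0.1, -0.2, -2.4]
width: 0.0184
```

Emit:
play_rows --increments '[{"tx": 0,"ty": 0,"tz": 1,"yaw": 0},{"tx": 0,"ty": 0,"tz": 2,"yaw": 0},{"tx": 0,"ty": 0,"tz": 3,"yaw": 0},{"tx": 0,"ty": 0,"tz": 3,"yaw": 0}]'

```text
t: 7.5
position: [0.4716, 0.1788, 0.1601]
tcp_rot: [-3.141, -0.0, 3.106]
force: [-0.2, -0.3, -2.3]
width: 0.0184
```

Emit:
play_rows --increments '[{"tx": 0,"ty": 0,"tz": 1,"yaw": 0},{"tx": 0,"ty": 0,"tz": 2,"yaw": 0},{"tx": 0,"ty": 0,"tz": 3,"yaw": 0},{"tx": 0,"ty": 0,"tz": 3,"yaw": 0}]'

```text
t: 7.83
position: [0.4716, 0.1787, 0.1571]
tcp_rot: [-3.141, -0.0, 3.106]
force: [-0.1, 0.3, -2.1]
width: 0.0182
```

Run:
```python
from h import *
s=ctrl.read_state(); print(s["position"],s["force"],s["torque"],np.degrees(s["tcp_rot"]))
```

```text
[0.47156747 0.17874318 0.1570622 ] [-0.11318485  0.25848768 -2.13722373] [-0.01587484 -0.03596902  0.0299155 ] [-1.79989745e+02 -1.70869788e-02  1.77979682e+02]
```

Emit:
play_rows --increments '[{"tx": 0,"ty": 0,"tz": 1,"yaw": 0},{"tx": 0,"ty": 0,"tz": 2,"yaw": 0},{"tx": 0,"ty": 0,"tz": 3,"yaw": 0},{"tx": 0,"ty": 0,"tz": 4,"yaw": 0},{"tx": 0,"ty": 0,"tz": 4,"yaw": 0}]'

```text
t: 8.25
position: [0.4716, 0.1787, 0.153]
tcp_rot: [-3.141, -0.0, 3.106]
force: [0.2, 0.4, -2.3]
width: 0.0185
```

Emit:
play_rows --increments '[{"tx": 0,"ty": 0,"tz": 1,"yaw": 0},{"tx": 0,"ty": 0,"tz": 1,"yaw": 0},{"tx": 0,"ty": 0,"tz": 2,"yaw": 0},{"tx": 0,"ty": 0,"tz": 2,"yaw": 0}]'

```text
t: 8.58
position: [0.4719, 0.1788, 0.1516]
tcp_rot: [3.141, 0.0, 3.106]
force: [-1.2, -0.7, 3.9]
width: 0.0182
```

Emit:
play_rows --increments '[{"tx": 0,"ty": 0,"tz": 1,"yaw": 0},{"tx": 0,"ty": 0,"tz": 2,"yaw": 0},{"tx": 0,"ty": 0,"tz": 3,"yaw": 0},{"tx": 0,"ty": 0,"tz": 3,"yaw": 0},{"tx": 0,"ty": 0,"tz": 3,"yaw": 0}]'

```text
t: 9.0
position: [0.4719, 0.1787, 0.1486]
tcp_rot: [3.141, 0.001, 3.106]
force: [-2.0, -1.0, 6.5]
width: 0.0186
```

Run:
```python
from h import *
s=ctrl.read_state(); print(s["position"],s["force"],s["torque"],np.degrees(s["tcp_rot"]))
```

```text
[0.47194601 0.17873342 0.1485627 ] [-2.03545031 -0.98646212  6.46652715] [-0.36597615  0.43356302 -0.00844877] [1.79986784e+02 3.31642705e-02 1.77968095e+02]
```

Emit:
play_rows --increments '[{"tx": 0,"ty": 0,"tz": 0,"yaw": 2},{"tx": 0,"ty": 0,"tz": 0,"yaw": 4},{"tx": 0,"ty": 0,"tz": 0,"yaw": 6},{"tx": 0,"ty": 0,"tz": 0,"yaw": 8},{"tx": 0,"ty": 0,"tz": 0,"yaw": 10},{"tx": 0,"ty": 0,"tz": 0,"yaw": 10}]'

```text
t: 9.5
position: [0.472, 0.1795, 0.1488]
tcp_rot: [3.14, 0.001, 2.93]
force: [-2.0, -0.4, 5.7]
width: 0.0182
```

Run:
```python
from h import *
s=ctrl.read_state(); print(s["position"],s["force"],s["torque"],np.degrees(s["tcp_rot"]),s["joints"][6])
```

```text
[0.47201016 0.1794567  0.14878671] [-1.96125142 -0.42220621  5.67346544] [0.12610253 0.34085349 0.07325731] [1.79925216e+02 4.17778136e-02 1.67874575e+02] 1.0099547073827606
```

Emit:
play_rows --increments '[{"tx": 0,"ty": 0,"tz": 0,"yaw": 2},{"tx": 0,"ty": 0,"tz": 0,"yaw": 4},{"tx": 0,"ty": 0,"tz": 0.2,"yaw": 6},{"tx": 0,"ty": 0,"tz": 0.4,"yaw": 8},{"tx": 0,"ty": 0,"tz": 0.6,"yaw": 10},{"tx": 0,"ty": 0,"tz": 0.7,"yaw": 12},{"tx": 0,"ty": 0,"tz": 0.8,"yaw": 14},{"tx": 0,"ty": 0,"tz": 1,"yaw": 16},{"tx": 0,"ty": 0,"tz": 1,"yaw": 16}]'

```text
t: 10.25
position: [0.4722, 0.1796, 0.148]
tcp_rot: [3.14, 0.001, 2.651]
force: [-1.8, 1.2, 5.7]
width: 0.0184
```

Run:
```python
from h import *
s=ctrl.read_state(); print(s["position"],s["force"],s["torque"],np.degrees(s["tcp_rot"]),s["joints"][6])
```

```text
[0.47220344 0.17964504 0.14796165] [-1.7619411   1.17104823  5.65159137] [ 0.24396681  0.24246817 -0.03060964] [1.79885943e+02 3.53786851e-02 1.51880260e+02] 0.7384067822556798
```

Emit:
play_rows --increments '[{"tx": 0,"ty": 0,"tz": 0.1,"yaw": 2},{"tx": 0,"ty": 0,"tz": 0.3,"yaw": 4},{"tx": 0,"ty": 0,"tz": 0.5,"yaw": 6},{"tx": 0,"ty": 0,"tz": 0.7,"yaw": 8},{"tx": 0,"ty": 0,"tz": 0.9,"yaw": 10},{"tx": 0,"ty": 0,"tz": 1.1,"yaw": 12},{"tx": 0,"ty": 0,"tz": 1.3,"yaw": 14},{"tx": 0,"ty": 0,"tz": 1.5,"yaw": 16},{"tx": 0,"ty": 0,"tz": 1.7,"yaw": 18},{"tx": 0,"ty": 0,"tz": 1.7,"yaw": 18}]'

```text
t: 11.08
position: [0.4724, 0.1798, 0.1465]
tcp_rot: [3.139, 0.0, 2.337]
force: [-1.6, 1.0, 7.3]
width: 0.0181
```

Run:
```python
from h import *
s=ctrl.read_state(); print(s["position"],s["force"],s["torque"],np.degrees(s["tcp_rot"]),s["joints"][6])
```

```text
[0.47243654 0.17980157 0.14650039] [-1.59987739  0.9658333   7.3307475 ] [ 0.16618965  0.25439445 -0.02648261] [1.79843937e+02 7.69791156e-03 1.33888357e+02] 0.4338111823909219
```

Emit:
play_rows --increments '[{"tx": 0,"ty": 0,"tz": 0.1,"yaw": 2},{"tx": 0,"ty": 0,"tz": 0.3,"yaw": 4},{"tx": 0,"ty": 0,"tz": 0.5,"yaw": 6},{"tx": 0,"ty": 0,"tz": 0.7,"yaw": 8},{"tx": 0,"ty": 0,"tz": 0.9,"yaw": 10},{"tx": 0,"ty": 0,"tz": 1.1,"yaw": 12},{"tx": 0,"ty": 0,"tz": 1.3,"yaw": 14},{"tx": 0,"ty": 0,"tz": 1.5,"yaw": 16},{"tx": 0,"ty": 0,"tz": 1.6,"yaw": 18},{"tx": 0,"ty": 0,"tz": 1.6,"yaw": 18}]'

```text
t: 11.92
position: [0.4728, 0.1798, 0.1452]
tcp_rot: [3.138, -0.001, 2.023]
force: [-1.1, 1.6, 9.1]
width: 0.0184
```

Run:
```python
from h import *
s=ctrl.read_state(); print(s["position"],s["force"],s["torque"],np.degrees(s["tcp_rot"]),s["joints"][6])
```

```text
[0.47275027 0.17983482 0.1451599 ] [-1.10982144  1.55227181  9.05880534] [ 0.24748937  0.09571721 -0.07608706] [ 1.79807557e+02 -3.68289263e-02  1.15884364e+02] 0.12986338688421467
```

Emit:
play_rows --increments '[{"tx": 0,"ty": 0,"tz": 0.1,"yaw": 1},{"tx": 0,"ty": 0,"tz": 0.2,"yaw": 2},{"tx": 0,"ty": 0,"tz": 0.3,"yaw": 3},{"tx": 0,"ty": 0,"tz": 0.3,"yaw": 4},{"tx": 0,"ty": 0,"tz": 0.3,"yaw": 5},{"tx": 0,"ty": 0,"tz": 0.3,"yaw": 6},{"tx": 0,"ty": 0,"tz": 0.3,"yaw": 6}]'

```text
t: 12.5
position: [0.4727, 0.1799, 0.1449]
tcp_rot: [3.138, -0.001, 1.919]
force: [-1.1, 0.0, 9.3]
width: 0.0183
```

Run:
```python
from h import *
s=ctrl.read_state(); print(s["position"],s["force"],s["torque"],np.degrees(s["tcp_rot"]),s["joints"][6])
```

```text
[0.47274868 0.17988389 0.14492444] [-1.11182247  0.01109349  9.2680558 ] [0.19524295 0.18063142 0.14651132] [ 1.79812504e+02 -5.60326362e-02  1.09965495e+02] 0.02982188922962379
```

Emit:
play_rows --increments '[{"tx": 0,"ty": 0,"tz": 0,"yaw": 0.7},{"tx": 0,"ty": 0,"tz": 0,"yaw": 1.4},{"tx": 0,"ty": 0,"tz": 0,"yaw": 2},{"tx": 0,"ty": 0,"tz": 0,"yaw": 2.5},{"tx": 0,"ty": 0,"tz": 0,"yaw": 3},{"tx": 0,"ty": 0,"tz": 0,"yaw": 3}]'

```text
t: 13.0
position: [0.472, 0.1796, 0.1447]
tcp_rot: [3.14, -0.001, 1.868]
force: [-3.9, 0.9, 11.6]
width: 0.0182
```

```bash
python3 - <<'E'
from h import *
s=ctrl.read_state(); print(s["position"],s["force"],s["torque"],np.degrees(s["tcp_rot"]),s["joints"][6])
for n in("wrist","scene","side"): cv2.imwrite(f"pics/{n}8.png",ctrl.get_image(n)[:,:,::-1])
E
python3 - <<'E'
import cv2
for n,x,y,w,h,k in (("scene8",370,140,110,120,4.5),("side8",280,200,150,150,4)):
    im=cv2.imread(f"pics/{n}.png"); cv2.imwrite(f"pics/{n}c.png",cv2.resize(im[y:y+h,x:x+w],None,fx=k,fy=k,interpolation=cv2.INTER_CUBIC))
E
```

```text
[0.47204254 0.17960932 0.14472906] [-3.86746379  0.93496407 11.55795955] [-0.06708963  0.94107865  0.21471018] [ 1.79912152e+02 -6.10040200e-02  1.07010433e+02] -0.020181985975208053
```

View pics/side8c.png

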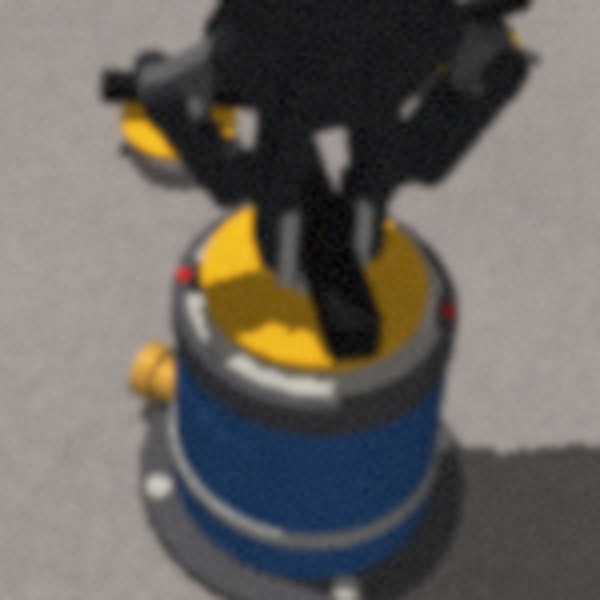

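Emit:
play_rows --increments '[{"tx": 0,"ty": 0,"tz": 0,"yaw": 0.5},{"tx": 0,"ty": 0,"tz": 0,"yaw": 1},{"tx": 0,"ty": 0,"tz": 0,"yaw": 1.5},{"tx": 0,"ty": 0,"tz": 0,"yaw": 1.5}]'

```text
t: 13.48
position: [0.4719, 0.1796, 0.1447]
tcp_rot: [3.14, -0.001, 1.842]
force: [-3.9, 0.2, 11.9]
width: 0.0183
```

Run:
```python
from h import *
s=ctrl.read_state(); print(s["position"],s["force"],s["torque"],np.degrees(s["tcp_rot"]),s["joints"][6])
```

```text
[0.4718743  0.17957639 0.14466673] [-3.85553963  0.18191001 11.93342397] [-0.15719531  1.0078987   0.57004481] [ 1.79937279e+02 -5.62282611e-02  1.05536036e+02] -0.04525801700055961
```

Emit:
play_rows --increments '[{"tx": 0,"ty": 0,"tz": 0,"yaw": 0.5},{"tx": 0,"ty": 0,"tz": 0,"yaw": 1},{"tx": 0,"ty": 0,"tz": 0,"yaw": 1.5},{"tx": 0,"ty": 0,"tz": 0,"yaw": 1.5}]'

```text
t: 13.82
position: [0.4719, 0.1796, 0.1447]
tcp_rot: [3.14, -0.001, 1.816]
force: [-4.3, -1.1, 12.0]
width: 0.0182
```

Run:
```python
from h import *
s=ctrl.read_state(); print(s["position"],s["force"],s["torque"],np.degrees(s["tcp_rot"]),s["joints"][6])
```

```text
[0.47189595 0.17957306 0.14470942] [-4.26104143 -1.0832382  12.01985051] [-0.22180922  1.01250745  0.76735999] [ 1.79934904e+02 -4.55916773e-02  1.04069282e+02] -0.07030632826486242
```

Emit:
play_rows --increments '[{"tx": 0,"ty": 0,"tz": 0,"yaw": -1},{"tx": 0,"ty": 0,"tz": 0,"yaw": -1},{"tx": 0,"ty": 0,"tz": 0,"yaw": -1},{"tx": 0,"ty": 0,"tz": 0,"yaw": -1},{"tx": 0,"ty": 0,"tz": 0,"yaw": -1},{"tx": 0,"ty": 0,"tz": 0,"yaw": -1},{"tx": 0,"ty": 0,"tz": 0,"yaw": -1},{"tx": 0,"ty": 0,"tz": 0,"yaw": -1}]' --fingers 1

```text
t: 14.48
position: [0.4717, 0.1787, 0.1436]
tcp_rot: [-3.141, 0.0, 1.832]
force: [0.0, 0.2, -0.4]
width: 0.0849
```

Run:
```python
from h import *
s=ctrl.read_state(); print(s["position"],s["width"],s["force"],s["torque"],np.degrees(s["tcp_rot"]))
```

```text
[0.47167408 0.17874716 0.14360594] 0.08494270599547006 [ 0.00149601  0.16980301 -0.39364395] [0.04376434 0.00407915 0.00731179] [-1.79991533e+02  4.97315417e-03  1.04969140e+02]
```

Emit:
play_rows --increments '[{"tx": 0,"ty": 0,"tz": -10,"yaw": 0},{"tx": 0,"ty": 0,"tz": -30,"yaw": 0},{"tx": 0,"ty": 0,"tz": -60,"yaw": 0},{"tx": 0,"ty": 0,"tz": -90,"yaw": 0},{"tx": 0,"ty": 0,"tz": -105,"yaw": 0},{"tx": 0,"ty": 0,"tz": -110,"yaw": 0},{"tx": 0,"ty": 0,"tz": -110,"yaw": 0},{"tx": 0,"ty": 0,"tz": -110,"yaw": 0},{"tx": 0,"ty": 0,"tz": -110,"yaw": 0}]'

```text
t: 15.23
position: [0.471, 0.1786, 0.2524]
tcp_rot: [-3.139, 0.001, 1.832]
force: [0.1, 0.2, -0.8]
width: 0.0853
```

```bash
cat > chk.py <<'E'
from h import *
import sys
N=sys.argv[1]
delta([.4715,.1792,.1435],105)
c=ctrl.get_calibration("wrist"); im=ctrl.get_image("wrist")[:,:,::-1]
print(proj("wrist",[[.4715,.1792,.1535],[.4715,.1792,.1195]],c))
cv2.imwrite(f"pics/w{N}.png",im); cv2.imwrite(f"pics/w{N}c.png",cv2.resize(im[130:310,220:420],None,fx=3,fy=3,interpolation=cv2.INTER_CUBIC))
im=ctrl.get_image("side")[:,:,::-1]; cv2.imwrite(f"pics/sd{N}.png",im); cv2.imwrite(f"pics/sd{N}c.png",cv2.resize(im[200:350,280:430],None,fx=4,fy=4,interpolation=cv2.INTER_CUBIC))
cv2.imwrite(f"pics/sc{N}.png",ctrl.get_image("scene")[:,:,::-1])
import json; json.dump({k:np.array(v).tolist() for k,v in c.items()},open(f"w{N}.json","w"))
E
python3 chk.py 9
```

```text
t 15.23 tx,ty,tz [  0.5   0.9 108.9] tool yaw -0.0
[[318.31213527 201.74703941]
 [318.24590428 188.65972821]]
```

View pics/w9c.png

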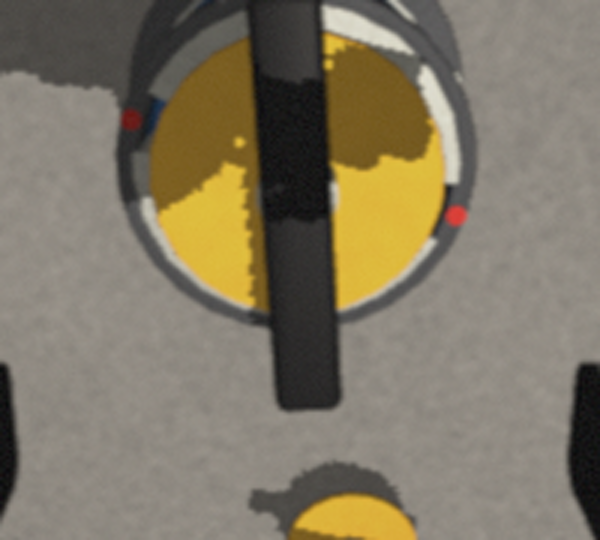

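View pics/sd9c.png

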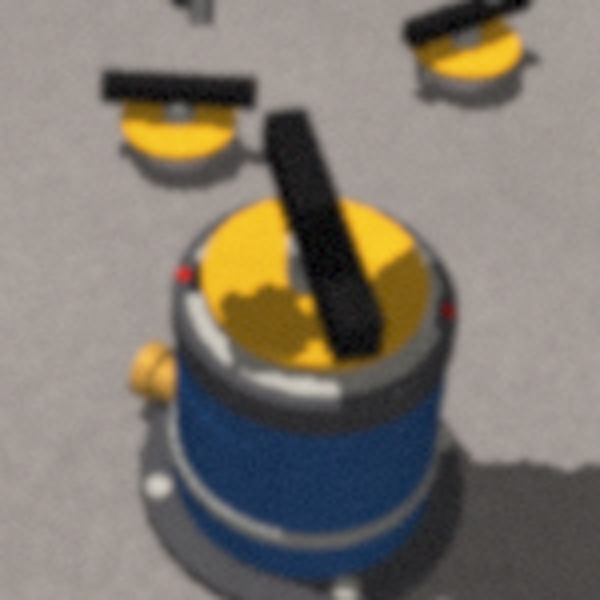

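View pics/sc9.png

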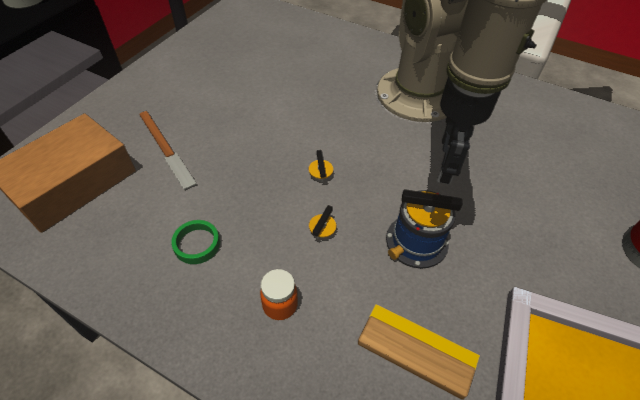

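Run:
```python
from h import *
import json
c={a:np.array(b) for a,b in json.load(open("w9.json")).items()}
f=lambda u,v,z:ray("wrist",((u+.5)/3-.5+220,(v+.5)/3-.5+130),z,c)
for l,a,b in(("L",(249,10),(277,400)),("R",(321,10),(340,400)),("mid",(285,10),(308.5,400))):
    A,B=f(*a,.1535),f(*b,.1535); d=A-B; print(l,np.degrees(np.arctan2(d[1],d[0])),B)
A,B=f(132,119,.11),f(456,215,.11); d=A-B; print("dots",(A+B)/2,np.degrees(np.arctan2(d[1],d[0])))
A,B=f(149,172,.1195),f(447,172,.1195); print("flange",(A+B)/2,np.linalg.norm(A-B))
im=cv2.imread("pics/w9.png"); cv2.imwrite("pics/w9d.png",cv2.resize(im[100:280,250:400],None,fx=3.3,fy=3.3,interpolation=cv2.INTER_CUBIC))
```

```text
L 108.33651408495739 [0.47996099 0.12842848 0.1535    ]
R 108.3007730422654 [0.49600666 0.1327363  0.1535    ]
mid 108.31864261611219 [0.48798439 0.13058255 0.1535    ]
dots [0.47173369 0.17923488 0.11      ] 177.8697916804223
flange [0.47172314 0.18077212 0.1195    ] 0.08378961339403355
```

View pics/w9d.png

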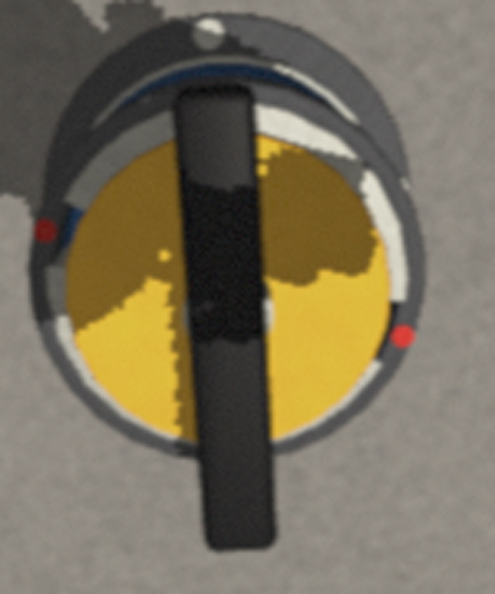

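```bash
python3 -c "
from bench import ctrl
s=ctrl.read_state();print(s['t'],s['force'],s['width']);print(ctrl.finish_job())"
```

```text
15.3833 [ 0.04969013 -0.16809764  0.16265504] 0.085512652442723
the job is handed in; nothing more can be done
None
```

The largest cap is on the pot and locked, and I handed the job in at about 15.4 s. I picked it from three look-alikes, and its pins went through the notches without touching the collar. I pressed it onto the sprung pad with about 9 N, then turned it clockwise while following the ramps down. I stopped when the wrist torque reached about 0.77 N m (about 0.3 N m is needed to turn), then let go and raised the gripper clear.

**Turn:** the last wrist picture shows the handle 69.6° (1.21 rad) past the notches. That is beyond the end of the ramps at 1.15 rad and within my reading error of the stop at about 1.23 rad.

**Centring and forces:** the flange centre reads about 1.5 mm from the pot's axis. The net vertical push was about 14 N at most. I never measured the contact force between cap and pot directly.

**Bystanders:** the jar, tape roll and squeegee look unmoved in the last scene picture. I compared that by eye only.

**Not confirmed:** I didn't measure the handle's final height or tilt independently; I inferred the height from the turn angle. During the grip the tool had turned to 74°, about 4° more than the cap. I put that down to give in the grip against the stop.

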